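# Find the hidden catch under a kitchen scale and open its battery door

### The job

The kitchen scale lies face down and needs new cells. Feel along the shallow groove on its underside for the flush catch and press it in with the fingertips until the battery door springs up, then take the finger off the catch and push the door on over, past upright, so that it stays leaning back. Only touch and push: do not pick up, tip or shift the scale, and leave the new cells, the mill and the mug beside it where they stand.

Things in the scene. Friction and masses are not known exactly. Their poses are not given: they have to be found in the camera images.
- scale: Kitchen scale, dark grey plastic, loose, face down, 0.6 to 1.0 kg: rounded slab 200 (x) by 260 (y) by 34 mm, with 3 mm high rubber feet at the corners (x +-80, y +-108). Origin: centre of its lowest face; z up. The flat panel (its underside) looks up at z = 34; on it a groove along y at x -66 to -32, a 6 mm bridge, then the flush battery door, x -26 to 26, y -65 to 65.
- scale_groove (a point): Middle of the groove's floor (on the scale at -49, 0, 32.8 mm; same axes). Groove: 34 mm wide (x), 120 mm long (y), 1.2 mm deep. The catch is a flush plate in its floor, 32 (x) by 44 mm (y), same plastic, thin seam round it; its middle lies anywhere from y -32 to +32 mm, elsewhere each time. The rest is rigid: a tip that also rests on it cannot press the catch.
- scale_catch (a joint): How far the catch is pressed down, m: 0 at rest, flush; 0.005 fully in. Sprung: gives at about 2 N, fully in at about 4 N, comes back when let go. It draws a bolt out of the battery door, which is freed at about 0.003 to 0.004.
- scale_door (a joint): Opening angle of the battery door, rad: 0 shut and flush, 1.57 upright, 2.1 as far back as it goes. Shut, it is held by the bolt. Freed, a light spring lifts it at once to about 1.2; from there it turns stiffly (about 0.3 N at its free edge) and stays where it is put.
- scale_hinge (a point): Middle of the door's hinge line, which runs along y: on the scale at x = 26, y = 0, z = 33 mm; axes as the scale's. The door is 3 mm thick and reaches 52 mm from the hinge towards -x when shut; it swings up and over towards +x.
- cell_1: New round battery cell, grey with a steel tip, 14.5 mm wide, 50 mm high, standing on end on the worktop beside the scale's -y edge; origin at the centre of its foot. A bystander.
- cell_2: The second new cell, same shape, standing beside the first; origin at the centre of its foot. A bystander.
- mill: Wooden salt mill with a small steel knob, 49 mm wide, 130 mm high, standing beside the scale's +y edge; origin at the centre of its foot. A bystander.
- mug: White mug with blue dots and tea in it, about 92 mm wide with a handle, 93 mm high, standing beyond the scale's -y edge; origin under the middle of mug and handle together. A bystander.

How it is judged:
By the outcome, as a careful person would: the job done as asked, in the order asked, and still so for the second after the job is handed in, with the robot touching nothing.
It also fails if it takes over 45 s, if anything falls off the work surface, if the arm or the gripper's body presses on something with over 40 N, if the wrist force passes 120 N, or if a joint passes its speed limit or range.

### The arm

A 6-joint arm with a two-finger parallel gripper is mounted at the origin on a cart in front of the work surface, level with it; the furniture and walls round the work are solid. World frame = base frame: x ahead of the robot, y to its left, z up, the work surface at z = 0. Lengths are in m, angles in rad, forces in N, time in s.
With the tool pointing down it reaches from about 0.375 to 0.9 m from the base axis. Payload 3.1 kg.
Tool frame: the origin (TCP) lies midway between the tips of the shut fingers; the grasp point (between the pads) lies 19 mm behind it; x points along the fingers, z is the direction in which the jaws open and shut, and the axes are right-handed (so a half turn about x gives the same grasp; the last joint's range is limited). The gripper opens to 85 mm and grips with 20 to 120 N. Pads are 22 mm wide; open, the fingers measure 114 mm over their backs; the gripper's body (76 mm by 85 mm) begins 54 mm behind the grasp point. The pads swing forward as they close: fully open they stand 13 mm farther back than shut.
Start: joints at [0.986, 0.527, 1.433, -0, 1.181, -0.178], TCP at [0.247, 0.574, 0.197] pointing down, gripper open.
Joint ranges: [-3.08, 3.08], [-0.75, 2.2], [0.22, 2.44], [-1.43, 4.57], [0, 2.65], [-2.85, 2.85]. Speed limits (rad/s): [2.79, 2.79, 3.14, 3.14, 3.14, 3.14].

### API

Orientations are given as a unit quaternion [x, y, z, w].
In Python, from station import telemetry, optics, manip gives the robot as it stands.
- The arm moves only by the tool step_arm, never from a script. Its argument "commands" is a list of rows, each a list of 4 numbers: the shift along the tool's x, y, z in m, then the turn about the tool's x in rad. A call has 1 to 8 rows; each row is the pose to reach, as a shift and turn from the pose measured when the call began, along the tool's axes at that moment; what a row does not reach only later rows make up. A row lasts 1/12 s, in which the tool goes at most 41.7 mm and 7.16 degrees, less where a joint would pass 70% of its speed; a pose out of reach is approached as far as the arm can. A call with a gripper value outside its range is refused whole. "jaw" is the finger opening in m, from 0 to 0.0854, set as the call begins (left out, the last holds). The fingers move at their own pace and stop on an object; "grip_force" is the grip in N (left out, the last holds). Time passes only in rows, so rows that repeat a pose let the fingers close. It gives the time, the measured TCP pose, the force and the opening at its end, in the units of the state.
- telemetry.sense(): the state, without advancing time (a new reading comes with each control period).
- optics.snapshot(name): name is "side" or "top"; returns the picture (400x640x3 uint8, red, green, blue); there is no depth.
- optics.camera_params(name): a dict with "mtx" (3x3 intrinsics, pixels), "origin" and "attitude" of the camera in the world. Camera axes: x right, y down, z forward; pixel columns grow to the right and rows downward; lengths in m; the calibration is good to about 2 mm. A picture is of the moment at which its call begins. camera_params takes no time and is no camera call.
- manip.sign_off(): hands the job in, once; it reports no verdict.
The state is a dict: "t": time; "q": joint angles; "qd": joint speeds; "tau": joint torques, N m; "tcp_pos": TCP position; "tool_rot": TCP orientation; "force": force on the tool from outside, world axes, zero at the start; "ft_torque": the same for the moment, N m; "finger_gap": opening from 0.0 (shut) to 1.0 (fully open).
Only numpy, scipy, OpenCV 4.12 (cv2) and the standard library are available. Lean on these libraries where they do the work, as an engineer would, in place of code of your own. Each camera call takes 0.05 s, during which the arm holds its last target.

## Working session

There is one attempt and no reset: what is moved stays moved. The work goes in short steps, Python scripts to look and compute and a tool call to move; the robot and the scene stay as the last step left them, time stands still between calls to the robot, and variables do not carry over. Pictures are saved under pics/ and viewed, and the job is handed in when it is done.

Besides the shell and the picture viewer there is one more tool, called in YAML: its name, and indented under it one key for each argument. step_arm: Moves the arm, as the interface text tells. Its arguments: {"type":"object","properties":{"commands":{"type":"array","items":{"type":"array","items":{"type":"number"}}},"jaw":{"type":"number"},"grip_force":{"type":"number"}},"required":["commands"]}

```bash
mkdir -p pics
python3 - <<'E'
from station import telemetry, optics
import cv2
s=telemetry.sense(); print({k:(v if isinstance(v,float) else [round(float(x),3) for x in v]) for k,v in s.items()})
for n in("top","side"):
    p=optics.camera_params(n); print(n,p)
    cv2.imwrite(f"pics/{n}0.png",optics.snapshot(n)[:,:,::-1])
E
```

```text
{'t': 0.0, 'q': [0.985, 0.528, 1.434, 0.0, 1.181, -0.179], 'qd': [-0.001, -0.0, 0.0, 0.001, -0.0, 0.001], 'tau': [0.0, -44.234, -17.803, -0.0, 0.008, 0.0], 'tcp_pos': [0.247, 0.573, 0.196], 'tool_rot': [-0.389, 0.591, 0.388, 0.59], 'force': [-0.3, 0.298, 0.467], 'ft_torque': [-0.016, 0.03, -0.006], 'finger_gap': 1.0004900774326577}
top {'mtx': array([[400.4049486 ,   0.        , 321.10060765],
       [  0.        , 400.4049486 , 201.01205319],
       [  0.        ,   0.        ,   1.        ]]), 'origin': array([0.49976699, 0.03469792, 1.06036087]), 'attitude': array([ 0.71406642, -0.69789302,  0.03617374, -0.04178442])}
side {'mtx': array([[417.2456556 ,   0.        , 312.18804713],
       [  0.        , 417.2456556 , 196.75447488],
       [  0.        ,   0.        ,   1.        ]]), 'origin': array([ 0.37699618, -0.57754959,  0.64059094]), 'attitude': array([ 0.89590351, -0.16450256,  0.08347198, -0.4041389 ])}
```

View pics/top0.png

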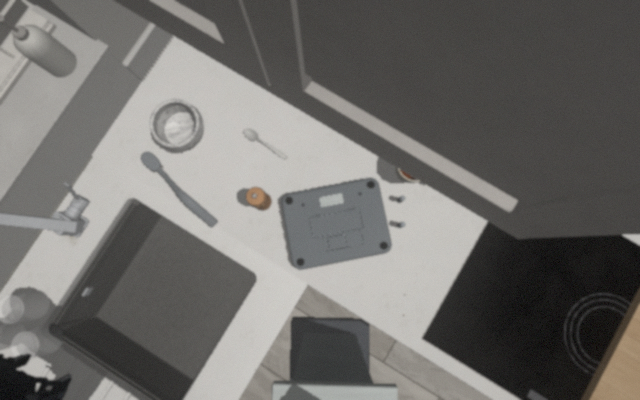

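View pics/side0.png

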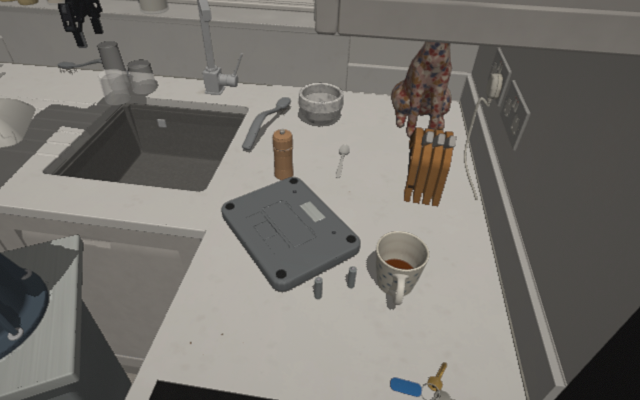

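The top view shows the scale at about (336,223), the cells at (397,198) and (397,224), the mill at (258,198), and the mug partly under the cupboard at (400,170). Next I'll enlarge these.

```bash
cat > h.py <<'E'
import numpy as np,cv2
from station import telemetry, optics
from scipy.spatial.transform import Rotation as R
def ray(n,u,v):
    p=optics.camera_params(n); d=R.from_quat(p['attitude']).apply(np.linalg.solve(p['mtx'],[u,v,1.])); return np.array(p['origin']),d
def at(n,u,v,z):
    o,d=ray(n,u,v); return o+d*(z-o[2])/d[2]
def proj(n,P):
    p=optics.camera_params(n); c=R.from_quat(p['attitude']).inv().apply(np.atleast_2d(P)-p['origin']); q=c@p['mtx'].T; return q[:,:2]/q[:,2:]
def crop(im,x0,y0,w,h,s,name,stretch=True):
    c=im[y0:y0+h,x0:x0+w].astype(float)
    if stretch: c=np.clip((c-30)*2.2,0,255)
    cv2.imwrite(name,cv2.resize(c.astype(np.uint8),None,fx=s,fy=s,interpolation=cv2.INTER_CUBIC))
E
python3 - <<'E'
from h import *
crop(cv2.imread('pics/top0.png'),270,170,132,108,6,'pics/top0c.png')
crop(cv2.imread('pics/side0.png'),215,170,150,120,5,'pics/side0c.png')
E
```

```text
(no output)
```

View pics/top0c.png

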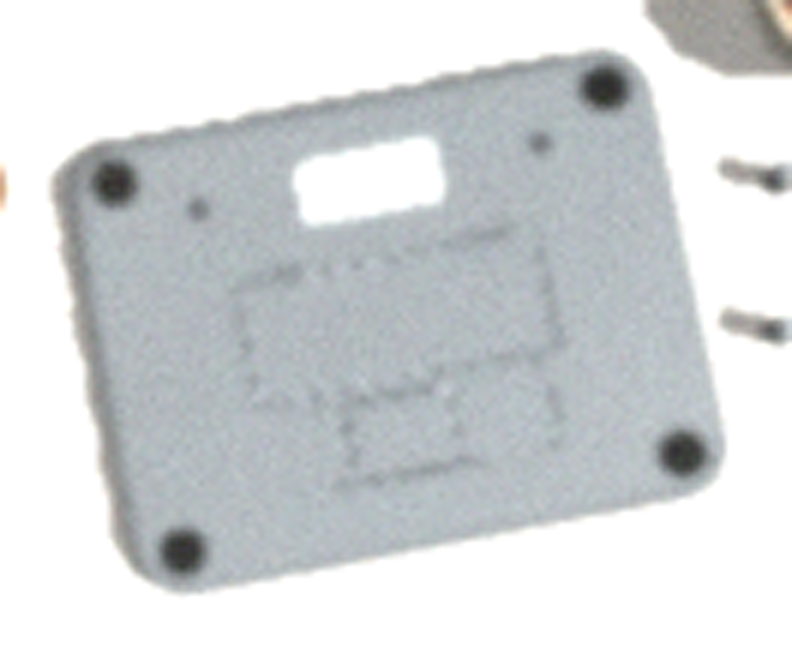

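View pics/side0c.png

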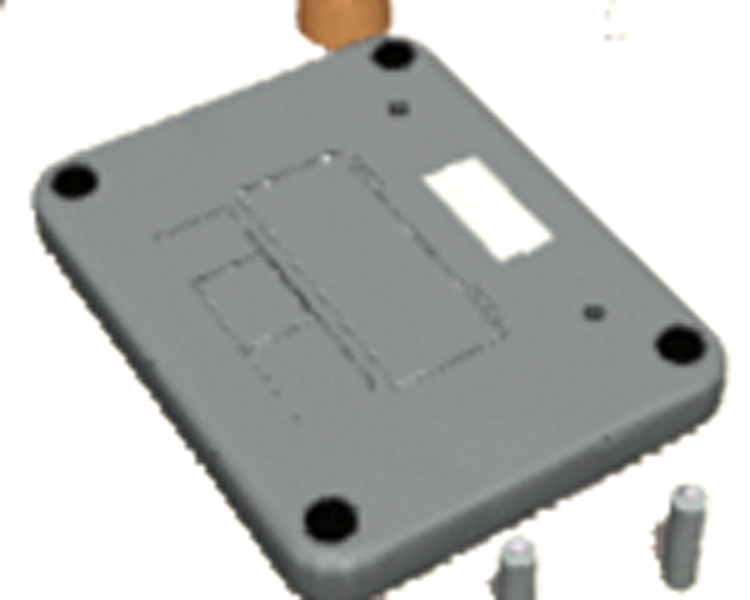

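The crops show the four feet clearly. They also show the catch plate's seam, centred near (408,432) in the top crop and (253,302) in the side crop. I'll fit the scale pose from the feet in both views.

```bash
cat > fit.py <<'E'
from h import *
from scipy.optimize import least_squares
T=lambda c:[((c[0]+.5)/6-.5+270),((c[1]+.5)/6-.5+170)]
S=lambda c:[((c[0]+.5)/5-.5+215),((c[1]+.5)/5-.5+170)]
feet=np.array([[80,-108,37],[80,108,37],[-80,-108,37],[-80,108,37]])/1e3
ft=np.array([T(c) for c in [(605,88),(115,183),(682,453),(183,552)]])
fs=np.array([S(c) for c in [(680,345),(393,55),(330,520),(75,182)]])
def W(p,P): return R.from_euler('z',p[2]).apply(P)+[p[0],p[1],0]
def L(p,P): return R.from_euler('z',-p[2]).apply(np.atleast_2d(P)-[p[0],p[1],0])
for which in ('ts','t','s'):
    f=lambda p:np.concatenate([(proj('top',W(p,feet))-ft).ravel()*('t' in which),(proj('side',W(p,feet))-fs).ravel()*('s' in which)])
    r=least_squares(f,[.48,0,.1]); print(which,r.x.round(4),f(r.x).round(1))
    if which=='ts': P=r.x
np.save('pose.npy',P)
for n,F,cs in (('top',T,[(345,405),(455,385),(475,460),(360,480)]),('side',S,[(193,283),(262,252),(310,322),(250,350)])):
    print(n,np.round(1e3*L(P,[at(n,*F(c),.033) for c in cs]),1).tolist())
    # check door corners
for n,F,cs in (('top',T,[(237,288),(540,240),(560,350),(258,405)]),('side',S,[(235,192),(340,150),(503,335),(398,385)])):
    print(n,'door',np.round(1e3*L(P,[at(n,*F(c),.034) for c in cs]),1).tolist())
E
python3 fit.py
```

```text
ts [0.5598 0.0055 0.216 ] [ 0.3 -0.6 -0.3 -0.5  0.4 -0.3 -0.  -0.3 -0.1  0.1 -0.2 -0.1 -0.3  0.3
 -0.6 -0.1]
t [0.5587 0.0057 0.2158] [ 0.2 -0.2 -0.3 -0.1  0.3  0.2 -0.1  0.1 -0.   0.  -0.  -0.  -0.   0.
 -0.  -0. ]
s [0.5605 0.0055 0.2157] [ 0.  -0.  -0.  -0.   0.  -0.  -0.  -0.   0.2  0.1  0.1 -0.2  0.   0.2
 -0.3 -0.2]
top [[-33.2, 29.0, 33.0], [-33.9, -18.6, 33.0], [-66.7, -20.7, 33.0], [-65.6, 28.9, 33.0]]
side [[-63.3, 29.8, 33.0], [-31.0, 30.4, 33.0], [-34.2, -14.9, 33.0], [-61.7, -15.3, 33.0]]
top door [[24.5, 64.8, 34.0], [19.8, -66.6, 34.0], [-27.9, -65.4, 34.0], [-26.2, 65.4, 34.0]]
side door [[-23.4, 67.7, 34.0], [28.0, 66.8, 34.0], [26.3, -63.4, 34.0], [-22.8, -63.3, 34.0]]
```

```bash
cat > st.py <<'E'
from h import *
def loc(P):
    p=np.load('pose.npy'); return R.from_euler('z',-p[2]).apply(np.asarray(P)-[p[0],p[1],0])
def show(target_local=None):
    s=telemetry.sense(); r=R.from_quat(s['tool_rot']); p=np.load('pose.npy'); M=r.as_matrix()
    print('t',round(s['t'],2),'tcp',np.round(s['tcp_pos'],4),'local mm',np.round(1e3*loc(s['tcp_pos']),1),'F',np.round(s['force'],2),'gap',round(s['finger_gap'],3))
    sy=R.from_euler('z',p[2]).apply([0,1,0])
    best=[]
    for sg in(1,-1):
        a=np.arctan2(M[:,1]@(sg*sy), M[:,2]@(sg*sy)); best.append(-a)
    print('turn about tool x to align z with +-scale y',np.round(best,3),'tilt',round(np.degrees(np.arccos(-M[2,0])),2))
    for t in target_local or []:
        w=R.from_euler('z',p[2]).apply(np.array(t)/1e3)+[p[0],p[1],0]
        print('to',t,'world',w.round(4),'tool shift',np.round(M.T@(w-s['tcp_pos']),4))
if __name__=='__main__':
    import sys; show(eval(sys.argv[1]) if len(sys.argv)>1 else None)
E
python3 st.py "[(-49,6.5,150),(-49,6.5,60)]"
python3 - <<'E'
from h import *
print(telemetry.sense()['q'])
print('mill knob',at('top',258,190,.13), at('side',283,178,0))
for z in(.35,.45,.55,.65): print(z,at('top',305,85,z),at('top',515,210,z),proj('side',[at('top',305,85,z),at('top',515,210,z)]).round())
E
```

```text
t 0.1 tcp [0.2469 0.5734 0.1959] local mm [-183.9  621.7  195.9] F [-0.52  0.19 -0.31] gap 0.999
turn about tool x to align z with +-scale y [-0.623  2.519] tilt 0.11
to (-49, 6.5, 150) world [0.5105 0.0014 0.15  ] tool shift [ 0.0466 -0.4684 -0.421 ]
to (-49, 6.5, 60) world [0.5105 0.0014 0.06  ] tool shift [ 0.1366 -0.4685 -0.4208]
[ 9.85497277e-01  5.28379499e-01  1.43377548e+00 -2.12052396e-05
  1.18142418e+00 -1.78533531e-01]
mill knob [0.62538327 0.19199148 0.13      ] [0.60956025 0.18881343 0.        ]
0.35 [0.79297125 0.07596742 0.35      ] [ 0.57008505 -0.30317199  0.35      ] [[392.  43.]
 [384. 201.]]
0.45 [0.75169585 0.07015776 0.45      ] [ 0.56018613 -0.25560885  0.45      ] [[380. -13.]
 [365.  95.]]
0.55 [0.71042046 0.06434811 0.55      ] [ 0.55028721 -0.20804572  0.55      ] [[365. -84.]
 [342. -31.]]
0.65 [0.66914506 0.05853846 0.65      ] [ 0.54038829 -0.16048258  0.65      ] [[ 346. -179.]
 [ 314. -185.]]
```

step_arm:
  commands:
    - [0, -0.03, -0.026, -0.08]
    - [0, -0.06, -0.052, -0.16]
    - [0, -0.09, -0.078, -0.24]
    - [0, -0.12, -0.105, -0.32]
    - [0, -0.15, -0.132, -0.4]
    - [0, -0.18, -0.158, -0.48]
    - [0, -0.21, -0.184, -0.56]
    - [0, -0.234, -0.21, -0.623]
  jaw: 0
  grip_force: 30

```text
t: 0.77
tcp_pos: [0.3798, 0.286, 0.1962]
tool_rot: [0.552, -0.443, -0.551, -0.442]
force: [0.7, 0.5, 0.1]
finger_gap: -0.002
```

```bash
python3 st.py "[(-49,6.5,150),(-49,6.5,60)]"
```

```text
t 0.77 tcp [0.3798 0.286  0.1962] local mm [-115.7  312.5  196.2] F [0.74 0.49 0.05] gap -0.002
turn about tool x to align z with +-scale y [ 0.004 -3.138] tilt 0.1
to (-49, 6.5, 150) world [0.5105 0.0014 0.15  ] tool shift [ 0.0466 -0.0656 -0.3062]
to (-49, 6.5, 60) world [0.5105 0.0014 0.06  ] tool shift [ 0.1366 -0.0657 -0.306 ]
```

step_arm:
  commands:
    - [0.005, -0.008, -0.038, 0.004]
    - [0.01, -0.016, -0.076, 0.004]
    - [0.015, -0.024, -0.115, 0.004]
    - [0.02, -0.033, -0.153, 0.004]
    - [0.025, -0.041, -0.19, 0.004]
    - [0.03, -0.05, -0.23, 0.004]
    - [0.035, -0.058, -0.268, 0.004]
    - [0.0466, -0.0656, -0.306, 0.004]

```text
t: 1.43
tcp_pos: [0.5117, -0.0006, 0.1504]
tool_rot: [0.552, -0.444, -0.55, -0.443]
force: [1.1, 0.6, -0.4]
finger_gap: -0.002
```

```bash
python3 st.py "[(-49,6.5,60),(-49,6.5,40)]"
```

```text
t 1.43 tcp [ 0.5117 -0.0006  0.1504] local mm [-48.2   4.3 150.4] F [ 1.07  0.57 -0.43] gap -0.002
turn about tool x to align z with +-scale y [-1.000e-03  3.141e+00] tilt 0.16
to (-49, 6.5, 60) world [0.5105 0.0014 0.06  ] tool shift [0.0904 0.0009 0.0024]
to (-49, 6.5, 40) world [0.5105 0.0014 0.04  ] tool shift [0.1104 0.0009 0.0024]
```

step_arm:
  commands:
    - [0.03, 0.001, 0.002, 0]
    - [0.06, 0.001, 0.002, 0]
    - [0.08, 0.001, 0.002, 0]
    - [0.098, 0.001, 0.002, 0]
    - [0.106, 0.001, 0.002, 0]
    - [0.108, 0.001, 0.002, 0]
    - [0.108, 0.001, 0.002, 0]

```text
t: 2.02
tcp_pos: [0.5104, 0.001, 0.0421]
tool_rot: [0.551, -0.444, -0.55, -0.443]
force: [-0.5, 0.2, 0.7]
finger_gap: 0.0
```

```bash
python3 st.py "[(-49,6.5,33)]"
python3 - <<'E'
from h import *
for n,b in (('top',(270,170,132,108,6)),('side',(215,130,150,120,5))):
    im=optics.snapshot(n)[:,:,::-1]; cv2.imwrite(f'pics/{n}1.png',im); crop(im,*b,f'pics/{n}1c.png')
E
```

```text
t 2.02 tcp [0.5104 0.001  0.0421] local mm [-49.2   6.2  42.1] F [-0.47  0.2   0.73] gap 0.0
turn about tool x to align z with +-scale y [-1.000e-03  3.141e+00] tilt 0.12
to (-49, 6.5, 33) world [0.5105 0.0014 0.033 ] tool shift [ 0.0091 -0.0002  0.0003]
```

View pics/side1c.png

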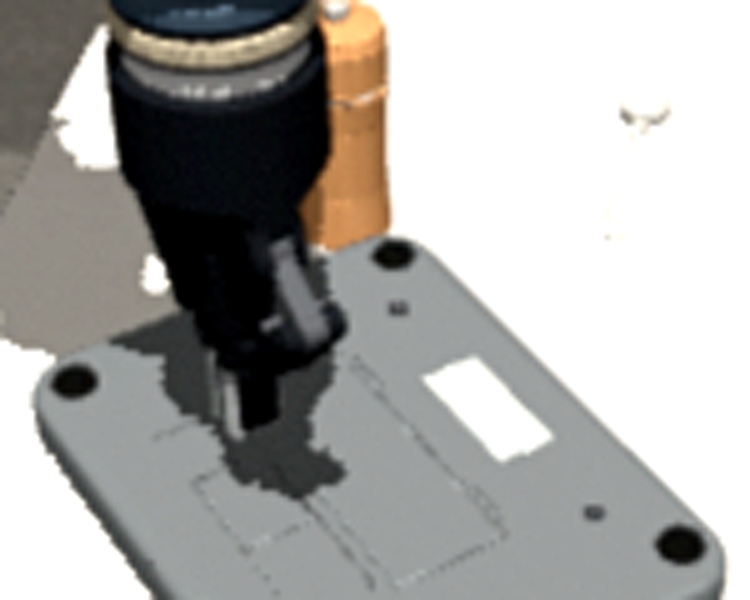

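View pics/top1.png

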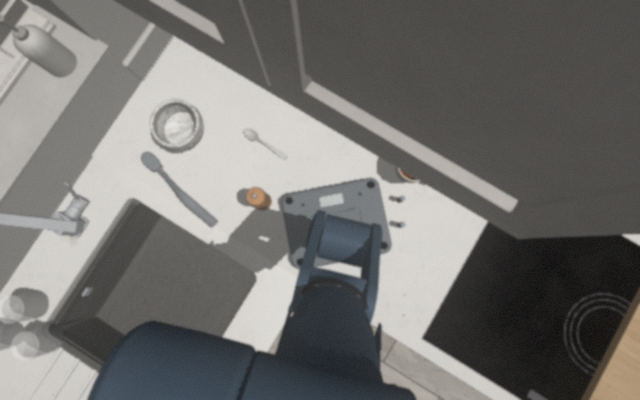

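The side crop shows the finger tips ending near (250,425), just above the catch plate, whose centre is at about (252,503).

Run:
```python
from h import *
s=telemetry.sense(); u=proj('side',s['tcp_pos'])[0]; print(u,((u-[215,130])+.5)*5-.5)
p=np.load('pose.npy')
for z in(.034,.042): 
  w=R.from_euler('z',p[2]).apply([-.049,.0065,z])+[p[0],p[1],0]; print(((proj('side',w)[0]-[215,130])+.5)*5-.5)
```

```text
[265.07110643 226.85012349] [252.35553216 486.25061743]
[251.41301683 502.18709173]
[250.25160317 488.22825122]
```

Run:
```python
from h import *
im=cv2.imread('pics/side1.png')[185:250,235:305].astype(float)
c=np.clip(255*(im/255)**.45,0,255).astype(np.uint8)
cv2.imwrite('pics/side1d.png',cv2.resize(c,None,fx=9,fy=9,interpolation=cv2.INTER_NEAREST))
```

```text
(no output)
```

View pics/side1d.png

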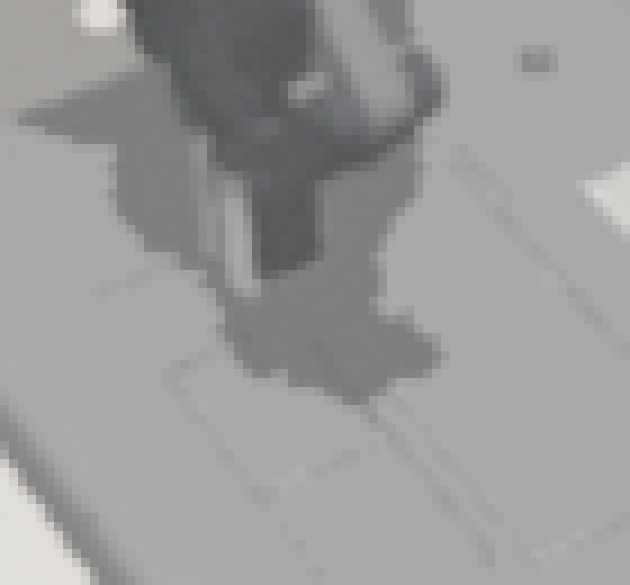

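The tips appear about 12 px higher than the TCP projects. I'll check whether that comes from image timing or from geometry before going lower.

Run:
```python
from h import *
print('start proj',proj('side',[.2469,.5734,.1959]), proj('top',[.2469,.5734,.1959]))
im=optics.snapshot('side')[:,:,::-1]; cv2.imwrite('pics/side2.png',im)
print(np.abs(im.astype(int)-cv2.imread('pics/side1.png')).max(axis=(0,1)))
a=np.clip(255*(cv2.imread('pics/side0.png')[0:80,30:140]/255.)**.5,0,255).astype(np.uint8)
cv2.imwrite('pics/side0g.png',cv2.resize(a,None,fx=7,fy=7,interpolation=cv2.INTER_CUBIC))
a=np.clip(255*(im[90:260,180:340]/255.)**.5,0,255).astype(np.uint8)
s=telemetry.sense()
M=R.from_quat(s['tool_rot']).as_matrix()
for d in (0,-.019,-.073,-.2): print(d,(proj('side',s['tcp_pos']+d*M[:,0])[0]-[180,90])*3.5)
cv2.imwrite('pics/side2g.png',cv2.resize(a,None,fx=3.5,fy=3.5,interpolation=cv2.INTER_CUBIC))
```

```text
start proj [[97.11127915 59.20201158]] [[ 63.19976485 361.12826715]]
[48 53 57]
0 [298.00183704 478.69620682]
-0.019 [295.89605685 454.90619398]
-0.073 [289.54535749 383.15928526]
-0.2 [272.07625422 185.80241382]
```

View pics/side0g.png

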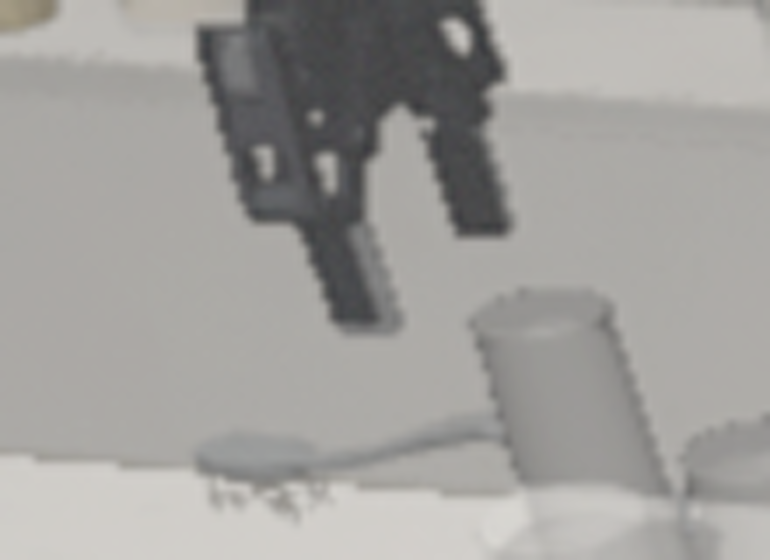

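View pics/side2g.png

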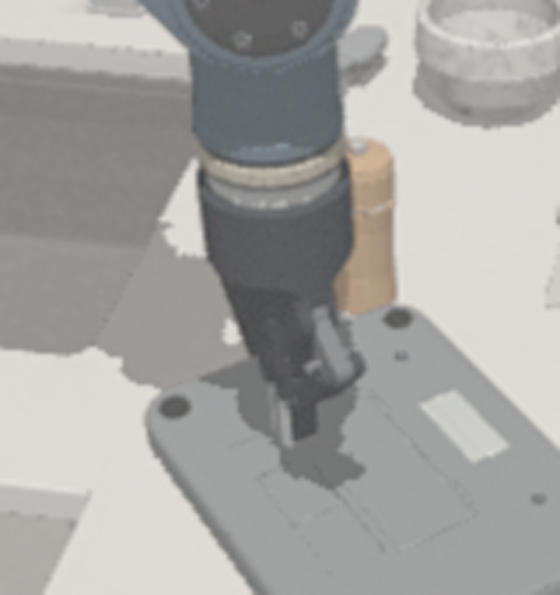

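Run:
```python
from h import *
# triangulate mill knob top: side crop2g knob (358,146)
im=cv2.imread('pics/side2.png'); u=(180+358/3.5, 90+146/3.5); print(u)
o1,d1=ray('side',*u)
top=cv2.imread('pics/top0.png')[180:220,230:280]; cv2.imwrite('pics/mill.png',cv2.resize(top,None,fx=12,fy=12,interpolation=cv2.INTER_CUBIC))
for z in (.09,.1,.11,.12,.13,.14): w=at('side',*u,z); print(z,w.round(3),proj('top',w)[0].round(1))
```

```text
(282.2857142857143, 131.71428571428572)
0.09 [0.631 0.252 0.09 ] [236.2 189.2]
0.1 [0.627 0.237 0.1  ] [241.4 190.7]
0.11 [0.622 0.222 0.11 ] [246.7 192.2]
0.12 [0.618 0.207 0.12 ] [252.2 193.7]
0.13 [0.613 0.192 0.13 ] [257.7 195.2]
0.14 [0.608 0.177 0.14 ] [263.4 196.8]
```

View pics/mill.png

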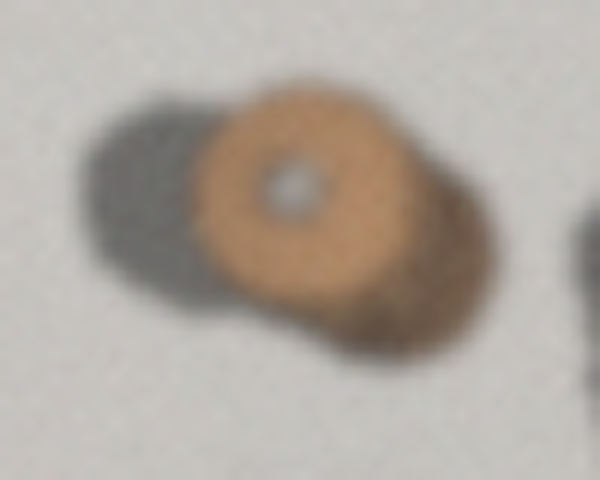

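The camera geometry checks out on the mill (knob at z of about 0.127), so the tips may be off from the reported TCP. I'll go down a little at a time, watching force and picture.

step_arm:
  commands:
    - [0.002, 0, 0, 0]
    - [0.004, 0, 0, 0]
    - [0.006, 0, 0, 0]
    - [0.006, 0, 0, 0]

```text
t: 2.5
tcp_pos: [0.5114, 0.0009, 0.0375]
tool_rot: [0.553, -0.443, -0.549, -0.443]
force: [0.7, -0.1, 0.4]
finger_gap: 0.001
```

```bash
cat > pic.py <<'E'
from h import *
import sys
k=sys.argv[1]
im=optics.snapshot('side')[:,:,::-1]; cv2.imwrite(f'pics/side{k}.png',im)
c=np.clip(255*(im[170:260,225:325]/255.)**.5,0,255).astype(np.uint8)
cv2.imwrite(f'pics/side{k}d.png',cv2.resize(c,None,fx=6,fy=6,interpolation=cv2.INTER_CUBIC))
E
python3 pic.py 3; python3 st.py
python3 - <<'E'
from h import *
p=np.load('pose.npy')
a=at('top',245,196.7,0); top=np.array([.614,.193,.13]); print('shadow dir per z',(a-top)/.13)
E
```

```text
t 2.55 tcp [0.5114 0.0009 0.0375] local mm [-48.2   5.9  37.5] F [-0.08  0.76 -0.22] gap 0.004
turn about tool x to align z with +-scale y [-0.     3.141] tilt 0.27
shadow dir per z [ 0.07776733  0.42299337 -1.        ]
```

View pics/side3d.png

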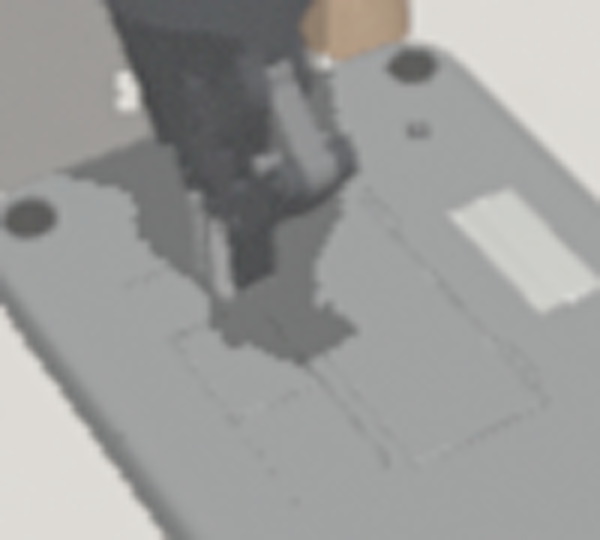

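Run:
```python
from st import *
for z in (.0375,.05,.06,.065,.07,.075,.08): print(z,'near',np.round(1e3*loc(at('side',225+230/6,170+297/6,z)),1),'right',np.round(1e3*loc(at('side',225+270/6,170+278/6,z)),1),'far-left?',np.round(1e3*loc(at('side',225+195/6,170+265/6,z)),1))
```

```text
0.0375 near [-38.6  31.6  37.5] right [-22.5  32.4  37.5] far-left? [-41.2  52.1  37.5]
0.05 near [-44.1  20.   50. ] right [-28.3  20.8  50. ] far-left? [-46.7  40.1  50. ]
0.06 near [-48.5  10.6  60. ] right [-33.   11.4  60. ] far-left? [-51.   30.4  60. ]
0.065 near [-50.7   6.   65. ] right [-35.3   6.8  65. ] far-left? [-53.2  25.6  65. ]
0.07 near [-52.9   1.3  70. ] right [-37.6   2.1  70. ] far-left? [-55.3  20.7  70. ]
0.075 near [-55.1  -3.3  75. ] right [-40.   -2.6  75. ] far-left? [-57.5  15.9  75. ]
0.08 near [-57.3  -8.   80. ] right [-42.3  -7.2  80. ] far-left? [-59.7  11.1  80. ]
```

Assuming the XY is right, the visible tips come out at z of about 75 mm, centred at local (-48,6), while the TCP reports 37 mm. I'll continue down in small steps, with force deciding when to stop.

step_arm:
  commands:
    - [0.0015, 0, 0.0005, 0]
    - [0.003, 0, 0.0005, 0]
    - [0.0045, 0, 0.0005, 0]
    - [0.006, 0, 0.0005, 0]
    - [0.006, 0, 0.0005, 0]

```text
t: 2.97
tcp_pos: [0.511, 0.0014, 0.0311]
tool_rot: [0.552, -0.443, -0.549, -0.443]
force: [-0.1, -0.2, 0.1]
finger_gap: -0.003
```

```bash
python3 pic.py 4; python3 st.py
```

```text
t 3.02 tcp [0.5111 0.0014 0.0312] local mm [-48.4   6.4  31.2] F [ 0.19 -0.5  -0.16] gap -0.0
turn about tool x to align z with +-scale y [-1.000e-03  3.141e+00] tilt 0.24
```

View pics/side4d.png

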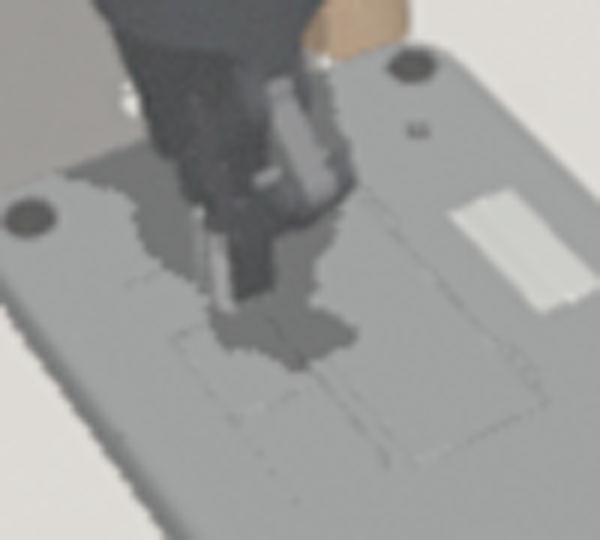

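There is no force at a TCP z of 31 mm and the tips (bottom at (230,308)) are clearly still above the panel, so the picture is right. I'll descend 22 mm more.

step_arm:
  commands:
    - [0.005, 0.0005, 0, 0]
    - [0.01, 0.0005, 0, 0]
    - [0.015, 0.0005, 0, 0]
    - [0.019, 0.0005, 0, 0]
    - [0.022, 0.0005, 0, 0]
    - [0.022, 0.0005, 0, 0]

```text
t: 3.52
tcp_pos: [0.5102, 0.0013, 0.0084]
tool_rot: [0.552, -0.444, -0.55, -0.443]
force: [0.2, -0.3, -0.0]
finger_gap: -0.005
```

```bash
python3 pic.py 5; python3 st.py
```

```text
t 3.57 tcp [0.5104 0.0013 0.0087] local mm [-49.2   6.5   8.7] F [-0.18 -0.26 -0.13] gap 0.0
turn about tool x to align z with +-scale y [-1.000e-03  3.141e+00] tilt 0.19
```

View pics/side5d.png

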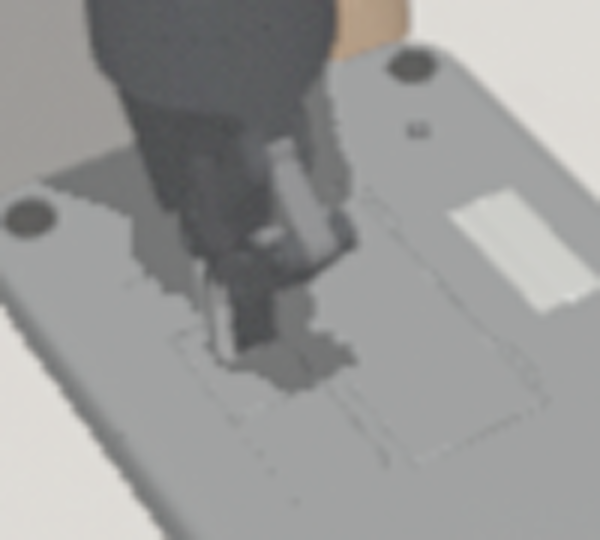

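Run:
```python
from st import *
for z in (.034,.04,.044,.048): print(z,[np.round(1e3*loc(at('side',225+a/6,170+b/6,z)),1)[:2].tolist() for a,b in((232,362),(276,342),(203,322))])
```

```text
0.034 [[-51.5, 7.1], [-34.4, 7.3], [-50.7, 29.1]]
0.04 [[-53.9, 1.8], [-37.1, 2.0], [-53.2, 23.6]]
0.044 [[-55.6, -1.8], [-38.9, -1.5], [-54.8, 19.9]]
0.048 [[-57.3, -5.3], [-40.6, -5.1], [-56.5, 16.2]]
```

Tips now sit at about 46 mm, centred on the catch. Slow approach to contact.

step_arm:
  commands:
    - [0.002, 0, 0, 0]
    - [0.004, 0, 0, 0]
    - [0.006, 0, 0, 0]
    - [0.008, 0, 0, 0]
    - [0.01, 0, 0, 0]
    - [0.01, 0, 0, 0]

```text
t: 4.07
tcp_pos: [0.5104, 0.0013, -0.0016]
tool_rot: [0.552, -0.443, -0.55, -0.443]
force: [0.3, 0.2, 1.5]
finger_gap: 0.0
```

```bash
python3 st.py
```

```text
t 4.07 tcp [ 0.5104  0.0013 -0.0016] local mm [-49.1   6.4  -1.6] F [0.27 0.23 1.47] gap 0.0
turn about tool x to align z with +-scale y [-1.000e-03  3.141e+00] tilt 0.18
```

Light contact may be starting (Fz 1.5 N). I'll go on 1 mm at a time.

step_arm:
  commands:
    - [0.0005, 0, 0, 0]
    - [0.001, 0, 0, 0]
    - [0.0015, 0, 0, 0]
    - [0.0015, 0, 0, 0]

```text
t: 4.4
tcp_pos: [0.5105, 0.0012, -0.0029]
tool_rot: [0.552, -0.443, -0.55, -0.443]
force: [-0.4, 0.3, 2.5]
finger_gap: -0.004
```

```bash
python3 pic.py 6; python3 st.py
```

```text
t 4.45 tcp [ 0.5104  0.0013 -0.003 ] local mm [-49.1   6.4  -3. ] F [-0.39  1.07  2.  ] gap -0.0
turn about tool x to align z with +-scale y [-1.000e-03  3.141e+00] tilt 0.19
```

View pics/side6d.png

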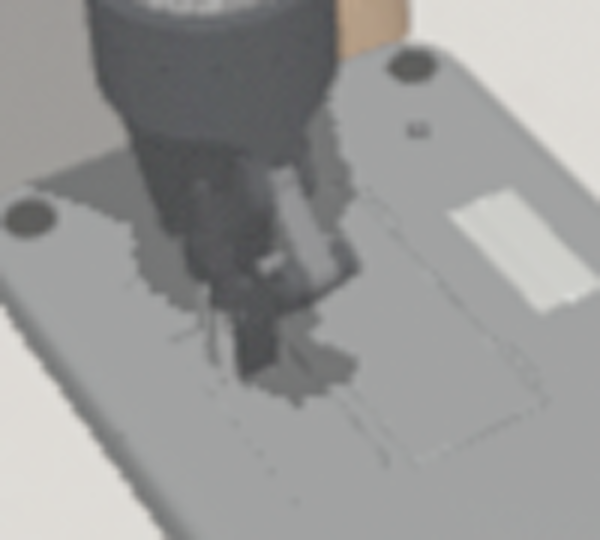

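step_arm:
  commands:
    - [0.0005, 0, 0, 0]
    - [0.001, 0, 0, 0]
    - [0.0015, 0, 0, 0]
    - [0.0015, 0, 0, 0]

```text
t: 4.78
tcp_pos: [0.5105, 0.0013, -0.0045]
tool_rot: [0.552, -0.443, -0.55, -0.443]
force: [0.1, -0.6, 2.6]
finger_gap: -0.002
```

```bash
python3 st.py
```

```text
t 4.78 tcp [ 0.5105  0.0013 -0.0045] local mm [-49.1   6.4  -4.5] F [ 0.09 -0.63  2.58] gap -0.002
turn about tool x to align z with +-scale y [-1.000e-03  3.141e+00] tilt 0.19
```

The force rises softly, as the catch spring should. I'll press on.

step_arm:
  commands:
    - [0.0005, 0, 0, 0]
    - [0.001, 0, 0, 0]
    - [0.0015, 0, 0, 0]
    - [0.0015, 0, 0, 0]
    - [0.0015, 0, 0, 0]

```text
t: 5.2
tcp_pos: [0.5105, 0.0013, -0.0059]
tool_rot: [0.552, -0.443, -0.55, -0.443]
force: [-0.5, 0.5, 2.6]
finger_gap: -0.001
```

```bash
python3 pic.py 7; python3 st.py
```

```text
t 5.25 tcp [ 0.5105  0.0013 -0.0059] local mm [-49.1   6.4  -5.9] F [ 0.19 -0.26  3.12] gap -0.002
turn about tool x to align z with +-scale y [-1.000e-03  3.141e+00] tilt 0.19
```

View pics/side7d.png

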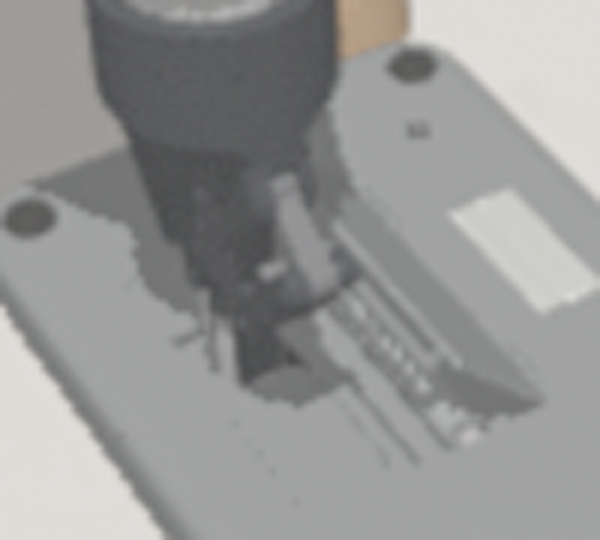

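The battery door has sprung up (edge from about (340,225) to (460,360), with the cell bay visible). Now I lift the finger straight off the catch.

step_arm:
  commands:
    - [-0.008, 0, 0, 0]
    - [-0.018, 0, 0, 0]
    - [-0.028, 0, 0, 0]
    - [-0.036, 0, 0, 0]
    - [-0.036, 0, 0, 0]

```text
t: 5.67
tcp_pos: [0.5117, 0.0011, 0.0322]
tool_rot: [0.553, -0.443, -0.548, -0.444]
force: [-0.4, -0.0, 0.1]
finger_gap: 0.004
```

```bash
python3 pic.py 8; python3 st.py "[(-15,6.5,30),(0,6.5,30),(25,6.5,30)]"
```

```text
t 5.72 tcp [0.5112 0.0012 0.0314] local mm [-48.3   6.2  31.4] F [ 0.21  0.16 -0.  ] gap 0.002
turn about tool x to align z with +-scale y [-1.000e-03  3.141e+00] tilt 0.34
to (-15, 6.5, 30) world [0.5437 0.0087 0.03  ] tool shift [ 0.0016 -0.0333  0.0004]
to (0, 6.5, 30) world [0.5584 0.0119 0.03  ] tool shift [ 0.0016 -0.0483  0.0004]
to (25, 6.5, 30) world [0.5828 0.0172 0.03  ] tool shift [ 0.0017 -0.0733  0.0004]
```

View pics/side8d.png

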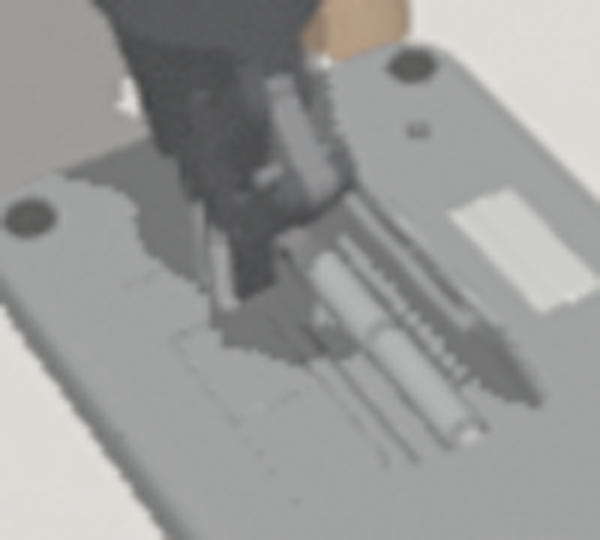

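The door stays open with its near free corner around (470,318), the hinge end is near (540,402), and the catch has returned. Now I approach the door's inner side.

step_arm:
  commands:
    - [0.001, -0.008, 0, 0]
    - [0.001, -0.018, 0, 0]
    - [0.001, -0.027, 0, 0]
    - [0.001, -0.033, 0, 0]
    - [0.001, -0.033, 0, 0]

```text
t: 6.13
tcp_pos: [0.5461, 0.0084, 0.0304]
tool_rot: [0.554, -0.442, -0.548, -0.444]
force: [-0.3, 0.4, -0.7]
finger_gap: 0.003
```

```bash
cat > door.py <<'E'
from st import *
p=np.load('pose.npy')
for th in (1.2,1.4,1.57,1.75,1.9,2.0,2.1):
    P=np.array([[26,-65,33],[26-52*np.cos(th),-65,33+52*np.sin(th)],[26-52*np.cos(th),65,33+52*np.sin(th)]])/1e3
    w=R.from_euler('z',p[2]).apply(P)+[p[0],p[1],0]
    print(th,'crop6 px',((proj('side',w)-[225,170])*6).round().tolist(),'top',proj('top',w)[1:].round(1).tolist())
E
python3 door.py; python3 pic.py 9; python3 st.py
```

```text
1.2 crop6 px [[543.0, 405.0], [497.0, 323.0], [292.0, 100.0]] top [[361.7, 213.0], [309.6, 223.2]]
1.4 crop6 px [[543.0, 405.0], [524.0, 305.0], [317.0, 84.0]] top [[361.0, 209.0], [308.8, 219.1]]
1.57 crop6 px [[543.0, 405.0], [547.0, 293.0], [339.0, 74.0]] top [[360.3, 205.4], [308.1, 215.6]]
1.75 crop6 px [[543.0, 405.0], [571.0, 283.0], [362.0, 67.0]] top [[359.5, 201.7], [307.4, 211.9]]
1.9 crop6 px [[543.0, 405.0], [590.0, 279.0], [380.0, 64.0]] top [[358.8, 198.8], [306.9, 208.9]]
2.0 crop6 px [[543.0, 405.0], [602.0, 278.0], [392.0, 63.0]] top [[358.3, 197.0], [306.5, 207.1]]
2.1 crop6 px [[543.0, 405.0], [613.0, 278.0], [403.0, 64.0]] top [[357.9, 195.3], [306.2, 205.4]]
t 6.18 tcp [0.5446 0.0084 0.0303] local mm [-14.2   6.   30.3] F [ 0.1   0.29 -0.31] gap 0.005
turn about tool x to align z with +-scale y [ 0.    -3.141] tilt 0.38
```

View pics/side9d.png

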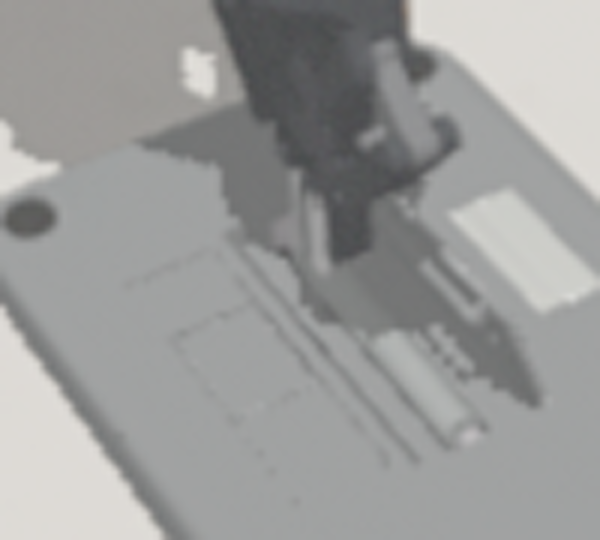

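The door corner is near (495,318), matching about 1.2 rad. I'll push slowly toward +x.

step_arm:
  commands:
    - [0, -0.003, 0, 0]
    - [0, -0.006, 0, 0]
    - [0, -0.009, 0, 0]
    - [0, -0.012, 0, 0]
    - [0, -0.015, 0, 0]
    - [0, -0.018, 0, 0]
    - [0, -0.021, 0, 0]
    - [0, -0.024, 0, 0]

```text
t: 6.85
tcp_pos: [0.5683, 0.0136, 0.0304]
tool_rot: [0.553, -0.443, -0.549, -0.444]
force: [0.4, -0.0, 0.1]
finger_gap: -0.002
```

```bash
python3 pic.py 10; python3 st.py "[(20,6.5,30),(28,6.5,30)]"
```

```text
t 6.9 tcp [0.5692 0.0136 0.0305] local mm [11.   5.8 30.5] F [-0.09  0.07  1.18] gap -0.004
turn about tool x to align z with +-scale y [ 0.    -3.141] tilt 0.45
to (20, 6.5, 30) world [0.5779 0.0162 0.03  ] tool shift [ 0.0005 -0.009   0.0007]
to (28, 6.5, 30) world [0.5857 0.0179 0.03  ] tool shift [ 0.0006 -0.017   0.0007]
```

View pics/side10d.png

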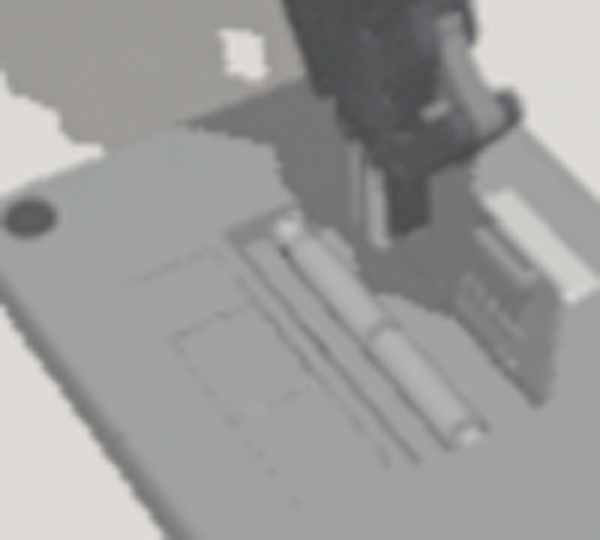

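The door corner is at about (558,287), roughly 1.65 rad and just past upright. About 10 mm more at the same slow rate.

step_arm:
  commands:
    - [0, -0.002, 0, 0]
    - [0, -0.004, 0, 0]
    - [0, -0.006, 0, 0]
    - [0, -0.008, 0, 0]
    - [0, -0.009, 0, 0]
    - [0, -0.009, 0, 0]

```text
t: 7.4
tcp_pos: [0.5783, 0.0155, 0.0305]
tool_rot: [0.554, -0.442, -0.548, -0.444]
force: [-0.3, -1.0, -0.3]
finger_gap: 0.003
```

```bash
python3 pic.py 11; python3 st.py
```

```text
t 7.45 tcp [0.5782 0.0155 0.0305] local mm [20.1  5.8 30.5] F [ 0.96  0.53 -0.9 ] gap -0.002
turn about tool x to align z with +-scale y [ 0.    -3.141] tilt 0.46
```

View pics/side11d.png

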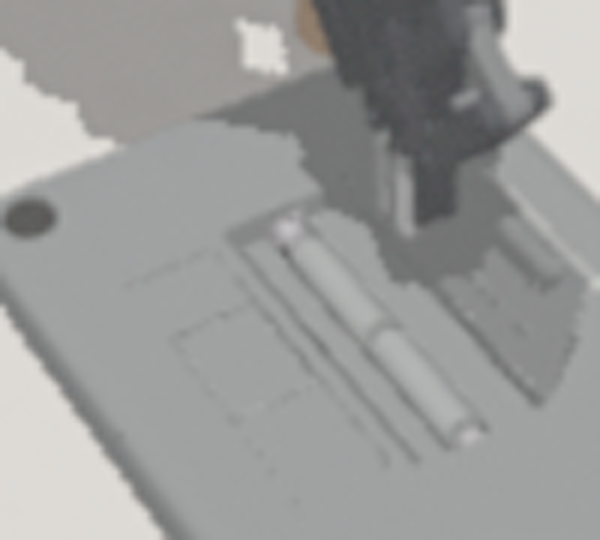

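The door corner is at (585,280), about 1.87 rad and well past upright. I'll back off and then lift clear.

step_arm:
  commands:
    - [0, 0.008, 0, 0]
    - [0, 0.018, 0, 0]
    - [0, 0.03, 0, 0]
    - [-0.02, 0.04, 0, 0]
    - [-0.05, 0.05, 0, 0]
    - [-0.085, 0.055, 0, 0]
    - [-0.12, 0.06, 0, 0]
    - [-0.14, 0.06, 0, 0]

```text
t: 8.12
tcp_pos: [0.5178, 0.0028, 0.1733]
tool_rot: [0.555, -0.442, -0.547, -0.444]
force: [1.0, -0.4, -0.4]
finger_gap: -0.002
```

step_arm:
  commands:
    - [0, 0.01, 0.03, 0]
    - [0, 0.02, 0.065, 0]
    - [0, 0.03, 0.1, 0]
    - [0, 0.035, 0.135, 0]
    - [0, 0.04, 0.17, 0]
    - [0, 0.04, 0.205, 0]
    - [0, 0.04, 0.23, 0]
    - [0, 0.04, 0.23, 0]

```text
t: 8.78
tcp_pos: [0.4271, 0.2222, 0.1716]
tool_rot: [0.555, -0.441, -0.549, -0.443]
force: [-0.7, 0.7, 0.1]
finger_gap: 0.002
```

```bash
python3 pic.py 12; python3 st.py
python3 - <<'E'
from h import *
im=optics.snapshot('top')[:,:,::-1]; cv2.imwrite('pics/top12.png',im)
crop(im,270,160,146,118,5,'pics/top12c.png')
E
```

```text
t 8.83 tcp [0.4278 0.2204 0.1715] local mm [-82.8 238.1 171.5] F [-0.23  0.09 -1.06] gap -0.002
turn about tool x to align z with +-scale y [ 0.004 -3.137] tilt 0.58
```

View pics/side12.png

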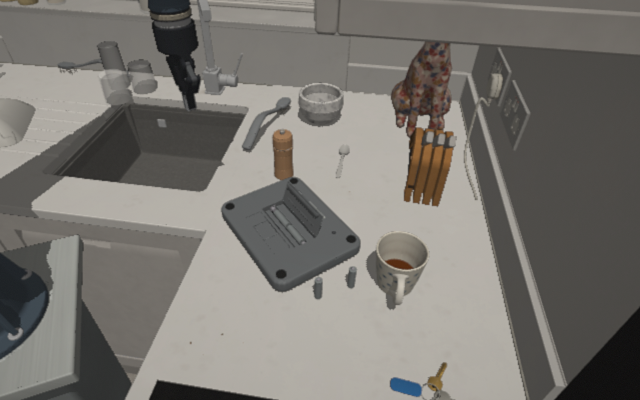

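View pics/side12d.png

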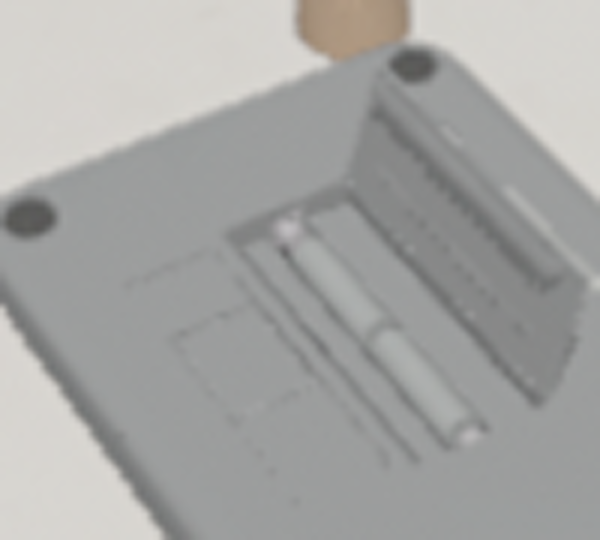

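View pics/top12c.png

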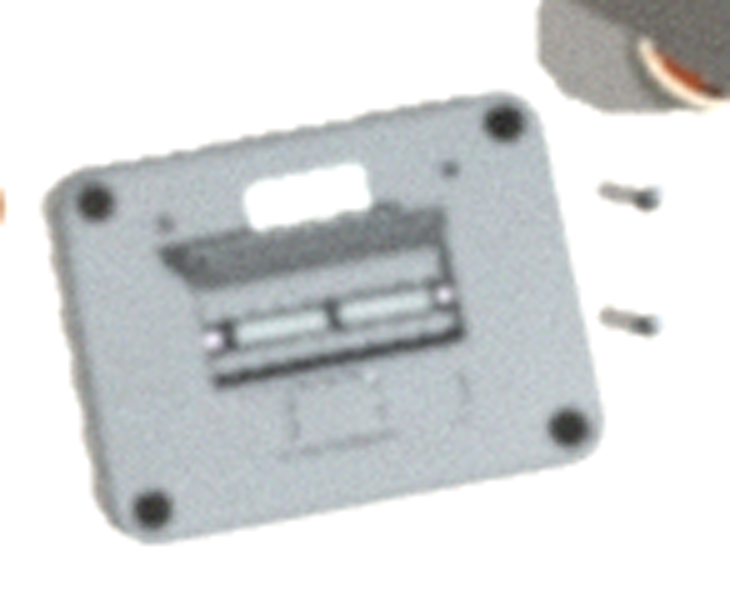

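The side view shows the door leaning back and holding: near corner at (587,280), or about 1.9 rad. The catch is flush again and the feet are at the same pixels as before. The cells, mill and mug haven't moved.

```bash
python3 -c "
from station import manip; print(manip.sign_off())"
```

```text
the job is handed in; nothing more can be done
None
```

The battery door is open and leaning back, and the job is handed in. The robot's clock read about 9 s of the 45 s allowed.

- **What I did:** I found the scale and the catch in both camera views. I pressed the catch with the shut fingertips at no more than about 3 N until the door sprang up. Then I lifted off and slowly pushed the door past upright.
- **Last checks:** In the last side view the door is at about 1.9 rad and holding with nothing touching it, and the catch is flush again. One scale foot I compared with the first top picture is within half a pixel. By eye, the new cells, mill and mug look unmoved. The arm was clear of everything.
- **Disagreement:** The visible fingertips were about 35 mm higher than the reported TCP. I relied on the pictures and on the force at contact, which agreed: the tips touched the catch at a reported TCP height of about -1.5 mm.

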